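# Fit a seed disc in its meter and snap the tabs down

## Task

Lay the larger seed disc flat in the round recess of the seed meter, hub up, then press down each of the four snap tabs around the rim until it snaps home over the disc's edge and stays down. Leave the smaller disc, the bin, the wrench and the carton where they are.

Things in the scene. Friction and masses are not known exactly. Their poses are not given: they have to be found in the camera images.
- meter: Seed meter housing, cast aluminium, bolted to the bench: round drum 184 mm across, 38 mm high. In its top a round recess 136 mm across, 8 mm deep (flat floor 30 mm above the bench). Origin on the bench under the recess centre, z up. Four hinged snap tabs stand around the rim at 45, 135, 225 and 315 degrees from its x axis, hinge pins 118 mm from the centre, 44 mm above the bench.
- seed_disc: The larger seed disc: pale plastic, 130 mm across, 10 mm thick, lower edge chamfered, with a round hub on top 32 mm in diameter, 40 mm tall (top 50 mm above the underside). About 0.2 kg. Lies on the bench, hub up. Origin: centre of the underside, z along the hub. Fits the recess with 3 mm of play all round; seated, its origin is 30 mm above the bench, its upper face 2 mm above the rim.
- small_disc: A smaller seed disc of the same material and hub, 96 mm across, which does not fit this meter: not to be used. Origin as for the larger one. The two may lie in either place.
- parts_bin: Open blue plastic bin, 120 x 160 x 70 mm, standing on the bench; origin at the centre of its underside. Not part of the work.
- wrench: Steel wrench 180 mm long lying on the bench beyond the meter; origin near its middle, underneath, x along it. Not part of the work.
- carton: Cardboard box 110 x 140 x 80 mm standing on the bench; origin at the centre of its underside. Not part of the work.
- tab0 (a joint): Snap tab at 45 degrees: grey flap of slippery plastic 60 x 34 x 5 mm, hinged at its outer end. 0 = open, sloping 38 degrees up and inward (tip 71 mm from the meter centre, 82 mm above the bench); 0.66 rad = engaged, level over the disc edge, upper face 46.5 mm above the bench. Over-centre: springs back open if let go before 0.33 rad, beyond it snaps home and stays.
- tab0_pad (a point): Ribbed thumb pad on the upper face of the tab at 45 degrees, mid-width, 46 mm from the hinge pin; moves with the tab. Open: 83 mm from the meter centre, 74 mm above the bench; engaged: 72 mm from the centre, 46.5 mm above the bench. A straight push down about 76 mm from the centre, with 5 to 10 N, snaps the tab home.
- tab1 (a joint): Snap tab at 135 degrees: grey flap of slippery plastic 60 x 34 x 5 mm, hinged at its outer end. 0 = open, sloping 38 degrees up and inward (tip 71 mm from the meter centre, 82 mm above the bench); 0.66 rad = engaged, level over the disc edge, upper face 46.5 mm above the bench. Over-centre: springs back open if let go before 0.33 rad, beyond it snaps home and stays.
- tab1_pad (a point): Ribbed thumb pad on the upper face of the tab at 135 degrees, mid-width, 46 mm from the hinge pin; moves with the tab. Open: 83 mm from the meter centre, 74 mm above the bench; engaged: 72 mm from the centre, 46.5 mm above the bench. A straight push down about 76 mm from the centre, with 5 to 10 N, snaps the tab home.
- tab2 (a joint): Snap tab at 225 degrees: grey flap of slippery plastic 60 x 34 x 5 mm, hinged at its outer end. 0 = open, sloping 38 degrees up and inward (tip 71 mm from the meter centre, 82 mm above the bench); 0.66 rad = engaged, level over the disc edge, upper face 46.5 mm above the bench. Over-centre: springs back open if let go before 0.33 rad, beyond it snaps home and stays.
- tab2_pad (a point): Ribbed thumb pad on the upper face of the tab at 225 degrees, mid-width, 46 mm from the hinge pin; moves with the tab. Open: 83 mm from the meter centre, 74 mm above the bench; engaged: 72 mm from the centre, 46.5 mm above the bench. A straight push down about 76 mm from the centre, with 5 to 10 N, snaps the tab home.
- tab3 (a joint): Snap tab at 315 degrees: grey flap of slippery plastic 60 x 34 x 5 mm, hinged at its outer end. 0 = open, sloping 38 degrees up and inward (tip 71 mm from the meter centre, 82 mm above the bench); 0.66 rad = engaged, level over the disc edge, upper face 46.5 mm above the bench. Over-centre: springs back open if let go before 0.33 rad, beyond it snaps home and stays.
- tab3_pad (a point): Ribbed thumb pad on the upper face of the tab at 315 degrees, mid-width, 46 mm from the hinge pin; moves with the tab. Open: 83 mm from the meter centre, 74 mm above the bench; engaged: 72 mm from the centre, 46.5 mm above the bench. A straight push down about 76 mm from the centre, with 5 to 10 N, snaps the tab home.
Not all that is in view belongs to the job. What is shaped like the seed_disc but purple or turquoise is not meant.

How it is judged:
By the outcome, as a careful person would: the job done as asked, in the order asked, and still so for the second after the job is handed in, with the robot touching nothing.
It also fails if it takes over 67 s, if anything falls off the work surface, if the arm or the gripper's body presses on something with over 40 N, if the wrist force passes 120 N, or if a joint passes its speed limit or range.

## Robot

A 6-joint arm with a two-finger parallel gripper is mounted at the origin on the work surface. World frame = base frame: x ahead of the robot, y to its left, z up, the work surface at z = 0. Lengths are in m, angles in rad, forces in N, time in s.
With the tool pointing down it reaches from about 0.35 to 0.875 m from the base axis. Payload 15.5 kg.
Tool frame: the origin (TCP) lies at the very end of the fingers, on their centre line; the grasp point (between the pads) lies 19 mm behind it (grasp_offset is the distance from the TCP to the grasp point, in m); y points along the fingers, z is the direction in which the jaws open and shut, and the axes are right-handed (so a half turn about y gives the same grasp; the last joint's range is limited). The gripper opens to 85 mm and grips with 20 to 120 N. Pads are 22 mm wide; open, the fingers measure 114 mm over their backs; the gripper's body (76 mm by 85 mm) begins 54 mm behind the grasp point. The pads swing forward as they close: fully open they stand 13 mm farther back than shut.
Start: joints at [1.016, 0.494, 1.345, -0, 1.302, -0.096], TCP at [0.277, 0.56, 0.205] pointing down, gripper open.
Joint ranges: [-2.91, 2.91], [-0.82, 2.16], [0.22, 2.67], [-1.22, 4.37], [0.12, 2.79], [-3.08, 3.08]. Speed limits (rad/s): [1.89, 1.89, 2.57, 3.01, 3.01, 3.01].

## Interface

Orientations are given as a 3x3 rotation matrix whose columns are the frame's x, y, z axes.
In Python, from plant import observe, snapshot, hand_in, grasp_offset gives the robot as it stands.
- The arm moves only by the tool step_arm, never from a script. Its argument "deltas" is text: rows parted by semicolons, each of 5 numbers parted by spaces: the shift along the tool's x, y, z in m, then the turn about the tool's y in rad, then the closure in counts, from 0 (fully open) to 255 (shut). A call has 1 to 8 rows; each row is the pose to reach, as a shift and turn from the pose measured when the call began, along the tool's axes at that moment; what a row does not reach only later rows make up. A row lasts 1/10 s, in which the tool goes at most 50 mm and 8.59 degrees, less where a joint would pass 70% of its speed; a pose out of reach is approached as far as the arm can. A call with a gripper value outside its range is refused whole. The fingers move at their own pace and stop on an object; "force" is the grip in N (left out, the last holds). Time passes only in rows, so rows that repeat a pose let the fingers close. It gives the time, the measured TCP pose, the force and the opening at its end, in the units of the state.
- observe(): the state, without advancing time (a new reading comes with each control period).
- snapshot(name): name is "side" or "top"; returns a dict with "color" (420x560x3 uint8, red, green, blue), "intrinsics" (3x3 intrinsics, pixels), "distortion" ([k1, k2, p1, p2, k3] as OpenCV has them; the pictures are not rectified), "extrinsics" (4x4, takes a point from camera to world coordinates). Camera axes: x right, y down, z forward; pixel columns grow to the right and rows downward; lengths in m; the calibration is good to about 2 mm. A picture is of the moment at which its call begins. There is no depth.
- hand_in(): hands the job in, once; it reports no verdict.
The state is a dict: "t": time; "joint_positions": joint angles; "joint_vel": joint speeds; "joint_torque": joint torques, N m; "tcp_pos": TCP position; "eef_rot": TCP orientation; "wrist_force": force on the tool from outside, world axes, zero at the start; "ft_torque": the same for the moment, N m; "finger_gap": finger opening in m.
Only numpy, scipy, OpenCV 4.12 (cv2) and the standard library are available. Lean on these libraries where they do the work, as an engineer would, in place of code of your own. Each camera call takes 0.05 s, during which the arm holds its last target. There are 200 camera calls.

## Working session

There is one attempt and no reset: what is moved stays moved. The work goes in short steps, Python scripts to look and compute and a tool call to move; the robot and the scene stay as the last step left them, time stands still between calls to the robot, and variables do not carry over. Pictures are saved under pics/ and viewed, about 8 in all and at most 12, crops included, and the job is handed in when it is done.

Besides the shell and the picture viewer there is one more tool, called after "Emit:" by a JSON object that holds its "method" and its "body". step_arm: Moves the arm, as the interface text tells. Its arguments: {"type":"object","properties":{"deltas":{"type":"string"},"force":{"type":"number"}},"required":["deltas"]}

```bash
mkdir -p pics; ls
cat > h.py <<'E'
import numpy as np, cv2
from plant import observe, snapshot, hand_in, grasp_offset
def snap(n,f):
    s=snapshot(n); cv2.imwrite(f'pics/{f}.png',cv2.cvtColor(s['color'],cv2.COLOR_RGB2BGR)); np.savez(f'pics/{f}.npz',**s); return s
def ray(s,uv,z):
    uv=np.array(uv,float).reshape(-1,1,2)
    p=cv2.undistortPoints(uv,np.array(s['intrinsics']),np.array(s['distortion'])).reshape(-1,2)
    E=np.array(s['extrinsics']); d=np.c_[p,np.ones(len(p))]@E[:3,:3].T; c=E[:3,3]
    return c+d*((z-c[2])/d[:,2])[:,None]
def proj(s,X):
    E=np.linalg.inv(np.array(s['extrinsics']))
    return cv2.projectPoints(np.array(X,float).reshape(-1,1,3),cv2.Rodrigues(E[:3,:3])[0],E[:3,3],np.array(s['intrinsics']),np.array(s['distortion']))[0].reshape(-1,2)
E
python3 - <<'E'
from h import *
for n in('top','side'):
    s=snap(n,n+'0'); print(n,np.round(s['extrinsics'],3).tolist(),np.round(s['intrinsics'],1).tolist())
o=observe(); print(o['tcp_pos'],np.round(o['eef_rot'],3),grasp_offset,o['t'],o['finger_gap'],o['wrist_force'])
E
```

```text
pics
top [[-0.019, -0.986, 0.166, 0.376], [-0.999, 0.024, 0.029, -0.09], [-0.032, -0.165, -0.986, 1.135], [0.0, 0.0, 0.0, 1.0]] [[476.8, 0.0, 280.9], [0.0, 476.8, 212.5], [0.0, 0.0, 1.0]]
side [[0.875, -0.278, 0.397, 0.148], [-0.484, -0.47, 0.738, -0.826], [-0.018, -0.838, -0.546, 0.661], [0.0, 0.0, 0.0, 1.0]] [[439.2, 0.0, 276.0], [0.0, 439.2, 210.6], [0.0, 0.0, 1.0]]
[0.27663281 0.56007879 0.20495678] [[ 0.897 -0.001  0.443]
 [-0.443 -0.001  0.897]
 [-0.    -1.    -0.001]] 0.0187 0.1 0.08540882091199825 [-0.35751882  0.24722264 -0.67959729]
```

View pics/top0.png

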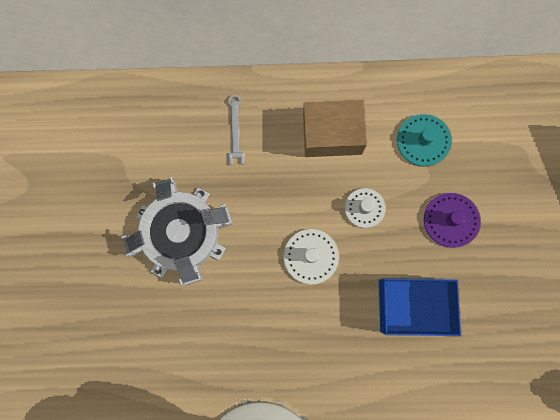

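View pics/side0.png

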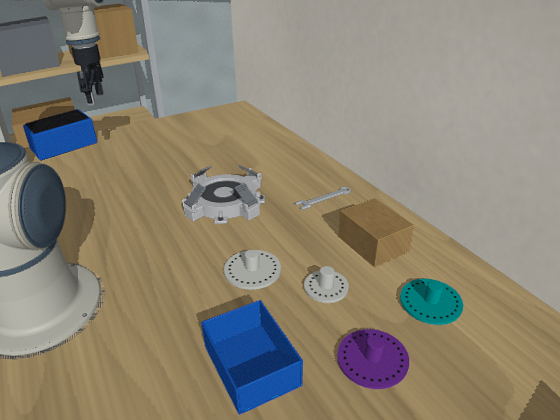

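The top view shows the large disc at (311,256), the small one at (365,208) and the meter at (179,231), with tabs at about (164,189), (133,242), (187,271) and (217,214). The side view shows the meter at (224,195) with its tabs open, and the large disc at (252,268).

Run:
```python
from h import *
L=lambda f:dict(np.load(f'pics/{f}.npz'))
for n,cd,cm in(('top0',(311,256),(179,231)),('side0',(252,268),(224,193))):
    s=L(n); im=s['color'].astype(int); hsv=cv2.cvtColor(s['color'],cv2.COLOR_RGB2HSV)
    m=((hsv[...,1]<50)&(hsv[...,2]>110)).astype(np.uint8)
    m=cv2.morphologyEx(m,cv2.MORPH_CLOSE,np.ones((5,5)))
    k,l,st,ce=cv2.connectedComponentsWithStats(m)
    for i in range(1,k):
        if st[i,4]>300: print(n,st[i],ce[i].round(1))
    i=l[cd[1]+3,cd[0]+5]
    c=max(cv2.findContours((l==i).astype(np.uint8),0,1)[0],key=len)[:,0]
    P=ray(s,c,0.010)[:,:2]
    (x,y),r=cv2.minEnclosingCircle(P.astype(np.float32)); 
    A=np.c_[2*P,np.ones(len(P))]; q=np.linalg.lstsq(A,(P**2).sum(1),rcond=None)[0]
    print('disc',x,y,r,'lsq',q[:2],np.sqrt(q[2]+q[:2]@q[:2]))
    x0,y0=cm; crop=s['color'][y0-60:y0+60,x0-75:x0+75,::-1]
    cv2.imwrite(f'pics/m_{n}.png',cv2.resize(crop,None,fx=5,fy=5,interpolation=cv2.INTER_CUBIC))
a=cv2.imread('pics/m_top0.png');b=cv2.imread('pics/m_side0.png')
cv2.imwrite('pics/m.png',cv2.resize(np.vstack([a,b]),None,fx=.5,fy=.5))
cv2.imwrite('pics/m.png',a)
```

```text
top0 [    0     0   560    72 35609] [266.   31.5]
top0 [228  95  17  70 587] [235.4 129.6]
top0 [ 126  177  107  108 3278] [183.2 231.1]
top0 [ 345  188   41   40 1289] [364.7 207.6]
top0 [166 219  24  24 448] [177.4 230.4]
top0 [ 283  229   56   55 2415] [310.9 256.1]
top0 [ 220  400   88   20 1083] [260.8 412.1]
disc 0.45987606048583984 -0.12610086798667908 0.06558854132890701 lsq [ 0.45979107 -0.12617713] 0.06396916042470868
side0 [  52    0   61   52 1212] [77.5 23.9]
side0 [   75     0   485   313 76515] [392.3 103. ]
side0 [102  67  35  30 377] [117.4  84.2]
side0 [    0   157   103   201 10060] [ 35.9 283.9]
side0 [ 182  166   83   58 2631] [226.4 197.8]
side0 [295 187  56  23 337] [321.9 197.7]
side0 [ 223  250   58   40 1826] [252.1 269.2]
side0 [ 304  266   45   37 1231] [326.  285.3]
disc 0.4591151773929596 -0.12828713655471802 0.06919461488723755 lsq [ 0.45865612 -0.12779436] 0.06649681737847425
```

View pics/m.png

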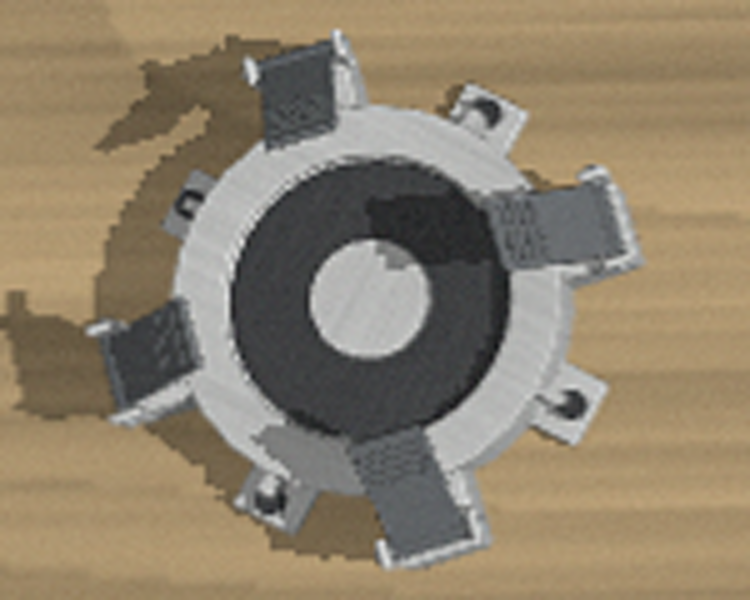

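The crop shows the empty recess, its pale centre at crop (370,298), i.e. pixel (178,230.6). The pads are at crop (298,108), (518,228), (392,460) and (175,335), all standing open.

Run:
```python
from h import *
L=lambda f:dict(np.load(f'pics/{f}.npz'))
def fit(P):
    keep=np.ones(len(P),bool)
    for _ in range(6):
        Q=P[keep];q=np.linalg.lstsq(np.c_[2*Q,np.ones(len(Q))],(Q**2).sum(1),rcond=None)[0]
        r=np.sqrt(q[2]+q[:2]@q[:2]); e=abs(np.linalg.norm(P-q[:2],axis=1)-r); keep=e<max(.0015,1.5*np.median(e))
    return q[:2].round(4),r.round(4),keep.sum(),len(P)
C=None
for n,cm in(('top0',(178,231)),('side0',(224,192))):
    s=L(n); g=cv2.cvtColor(s['color'],cv2.COLOR_RGB2GRAY)
    hsv=cv2.cvtColor(s['color'],cv2.COLOR_RGB2HSV)
    # radial edge walk: inner pale circle, outer ring edge
    c0=ray(s,[cm],.03)[0]
    for z,r0,r1,sgn in((.03,.015,.045,-1),(.038,.055,.08,1)):
        pts=[]
        for a in np.linspace(0,2*np.pi,180,endpoint=False):
            rr=np.linspace(r0,r1,80); X=np.c_[c0[0]+rr*np.cos(a),c0[1]+rr*np.sin(a),np.full(80,z)]
            uv=proj(s,X).astype(np.float32); v=cv2.remap(g,uv[None,:,0].copy(),uv[None,:,1].copy(),cv2.INTER_LINEAR)[0].astype(float)
            d=sgn*np.gradient(cv2.GaussianBlur(v[None],(9,1),2)[0]); k=d.argmax()
            if d[k]>2: pts.append(X[k,:2])
        print(n,z,fit(np.array(pts)))
s=L('top0')
c=np.array([ray(s,[(178,230.6)],.03)[0][:2]])[0]
for p in((298,108),(518,228),(392,460),(175,335)):
    P=ray(s,[(p[0]/5+104-.4,p[1]/5+171-.4)],.074)[0][:2]-c
    print(P.round(4),np.linalg.norm(P).round(4),np.degrees(np.arctan2(P[1],P[0])).round(1))
# hub tops: brighter top; print crop
for n,(x,y) in(('top0',(311,256)),('side0',(252,262))):
    im=L(n)['color'][y-40:y+40,x-50:x+50,::-1]; cv2.imwrite(f'pics/d_{n}.png',cv2.resize(im,None,fx=4,fy=4,interpolation=cv2.INTER_CUBIC))
cv2.imwrite('pics/d.png',np.hstack([cv2.imread('pics/d_top0.png'),cv2.imread('pics/d_side0.png')]))
```

```text
top0 0.03 (array([0.525 , 0.1854]), np.float64(0.028), np.int64(176), 180)
top0 0.038 (array([0.5241, 0.1829]), np.float64(0.0658), np.int64(141), 180)
side0 0.03 (array([0.5266, 0.1902]), np.float64(0.0287), np.int64(170), 180)
side0 0.038 (array([0.5235, 0.1816]), np.float64(0.0618), np.int64(101), 169)
[0.0834 0.0245] 0.0869 16.4
[ 0.0254 -0.0767] 0.0808 -71.7
[-0.078  -0.0212] 0.0808 -164.8
[-0.0197  0.0777] 0.0801 104.2
```

View pics/d.png

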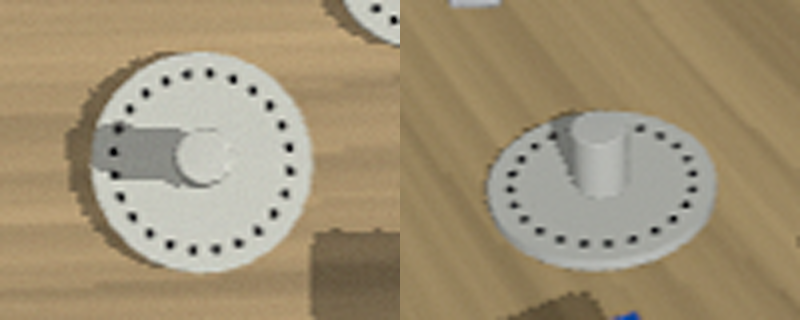

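Crops: the large disc's hub top is at about pixel (312.3,254.8) in the top view and (251.8,253.8) in the side view. I start the arm towards it and refine the numbers alongside.

Emit:
{"method": "step_arm", "body": {"deltas": "0.468 0 -0.535 0 0;0.468 0 -0.535 0 0;0.468 0 -0.535 0 0;0.468 0 -0.535 0 0;0.468 0 -0.535 0 0;0.468 0 -0.535 0 0;0.468 0 -0.535 0 0;0.468 0 -0.535 0 0"}}

```text
t: 0.9
tcp_pos: [0.3794, 0.1719, 0.2055]
eef_rot: [[0.897, -0.0, 0.443], [-0.443, -0.001, 0.897], [-0.0, -1.0, -0.001]]
wrist_force: [1.5, 0.1, -0.3]
finger_gap: 0.0856
```

Run:
```python
from h import *
from scipy.optimize import least_squares
L=lambda f:dict(np.load(f'pics/{f}.npz'))
t,sd=L('top0'),L('side0')
print('hub top',ray(t,[(312.3,254.8)],.05)[0],ray(sd,[(251.8,253.8)],.05)[0])
# meter: rim edges that are true silhouettes at z=.038: drum outer (far half) & recess edge (near half), known radii
for n,s in(('top',t),('side',sd)):
    cam=s['extrinsics'][:2,3]; c0=np.array([.5245,.1845]); g=cv2.cvtColor(s['color'],cv2.COLOR_RGB2HSV)[...,2]
    for it in range(2):
      th=np.arctan2(*(cam-c0)[::-1]); allp=[]
      for R,sgn,off in((.068,1,0),(.092,-1,np.pi)):
        pts=[]
        for a in th+off+np.linspace(-1.4,1.4,140):
            da=(np.degrees(a)-16+45)%90-45
            if abs(da)<20: continue
            rr=np.linspace(R-.009,R+.009,60); X=np.c_[c0[0]+rr*np.cos(a),c0[1]+rr*np.sin(a),np.full(60,.038)]
            uv=proj(s,X).astype(np.float32); v=cv2.remap(g,uv[None,:,0].copy(),uv[None,:,1].copy(),cv2.INTER_LINEAR)[0].astype(float)
            d=sgn*np.gradient(cv2.GaussianBlur(v[None],(9,1),2)[0]); k=d.argmax()
            if d[k]>1.5: pts.append(X[k,:2])
        P=np.array(pts); f=least_squares(lambda q:np.linalg.norm(P-q,axis=1)-R,c0,loss='soft_l1',f_scale=.001)
        f3=least_squares(lambda q:np.linalg.norm(P-q[:2],axis=1)-q[2],[*c0,R],loss='soft_l1',f_scale=.001)
        print(n,R,f.x.round(4),len(P),np.median(abs(f.fun)).round(4),'free',f3.x.round(4)); allp.append(f.x)
      c0=np.mean(allp,0)
```

```text
hub top [ 0.45909443 -0.12824203  0.05      ] [ 0.46080939 -0.12652381  0.05      ]
top 0.068 [0.5259 0.1847] 70 0.0006 free [0.5252 0.1836 0.0668]
top 0.092 [0.5241 0.1835] 70 0.0005 free [0.5247 0.185  0.0906]
top 0.068 [0.5255 0.185 ] 70 0.0005 free [0.5247 0.1833 0.0663]
top 0.092 [0.524  0.1835] 70 0.0005 free [0.5246 0.185  0.0905]
side 0.068 [0.5276 0.1865] 53 0.0013 free [0.5304 0.1892 0.0716]
side 0.092 [0.5232 0.1907] 20 0.0011 free [0.5231 0.1889 0.0932]
side 0.068 [0.5295 0.1851] 55 0.0014 free [0.5293 0.1848 0.0677]
side 0.092 [0.5222 0.192 ] 22 0.0012 free [0.5239 0.2162 0.0774]
```

Emit:
{"method": "step_arm", "body": {"deltas": "0.2044 0 -0.2325 0 0;0.2044 0 -0.2325 0 0;0.2044 0 -0.2325 0 0;0.2044 0 -0.2325 0 0;0.2044 0 -0.2325 0 0;0.2044 0 -0.2325 0 0;0.2044 0.06 -0.2325 0 0;0.2044 0.10 -0.2325 0 0"}}

```text
t: 1.7
tcp_pos: [0.4612, -0.1297, 0.1062]
eef_rot: [[0.895, 0.003, 0.445], [-0.445, -0.003, 0.895], [0.004, -1.0, -0.001]]
wrist_force: [1.1, 0.2, -1.3]
finger_gap: 0.0856
```

Emit:
{"method": "step_arm", "body": {"deltas": "-0.0025 0.04 0.0018 0 0;-0.0025 0.065 0.0018 0 0;-0.0025 0.08 0.0018 0 0;-0.0025 0.088 0.0018 0 0;-0.0025 0.088 0.0018 0 0"}}

```text
t: 2.2
tcp_pos: [0.4596, -0.127, 0.0175]
eef_rot: [[0.896, 0.002, 0.445], [-0.445, -0.002, 0.896], [0.003, -1.0, -0.001]]
wrist_force: [0.8, -0.4, -0.5]
finger_gap: 0.0853
```

Emit:
{"method": "step_arm", "body": {"deltas": "0 0 0 0 255;0 0 0 0 255;0 0 0 0 255;0 0 0 0 255;0 0 0 0 255;0 0 0 0 255;0 0 0 0 255;0 0 0 0 255", "force": 50}}

```text
t: 3.0
tcp_pos: [0.46, -0.1271, 0.0183]
eef_rot: [[0.896, 0.003, 0.445], [-0.445, -0.003, 0.896], [0.004, -1.0, -0.001]]
wrist_force: [-2.4, 0.4, 14.0]
finger_gap: 0.0285
```

Emit:
{"method": "step_arm", "body": {"deltas": "0 0 0 0 255;0 -0.01 0 0 255;0 -0.03 0 0 255;0 -0.06 0 0 255;0 -0.08 0 0 255;0 -0.1 0 0 255;0 -0.1 0 0 255"}}

```text
t: 3.7
tcp_pos: [0.4608, -0.1273, 0.1209]
eef_rot: [[0.896, 0.007, 0.445], [-0.445, -0.004, 0.896], [0.008, -1.0, -0.001]]
wrist_force: [-0.2, 0.9, -2.4]
finger_gap: 0.0286
```

Run:
```python
from h import *
o=observe(); print(o['tcp_pos'],o['wrist_force'],o['ft_torque'],o['finger_gap'])
s=snap('side','s1'); p=proj(s,[o['tcp_pos']])[0].astype(int); print(p)
x,y=max(p[0],90),max(p[1],90)
a=cv2.resize(s['color'][y-90:y+90,x-90:x+90,::-1],None,fx=3,fy=3,interpolation=cv2.INTER_CUBIC)
cv2.imwrite('pics/g1.png',a)
```

```text
[ 0.46084121 -0.12732447  0.12091319] [-0.17966396  0.88821357 -2.37421798] [ 0.01638005 -0.01924966 -0.01635435] 0.02862392999258039
[250 227]
```

View pics/g1.png

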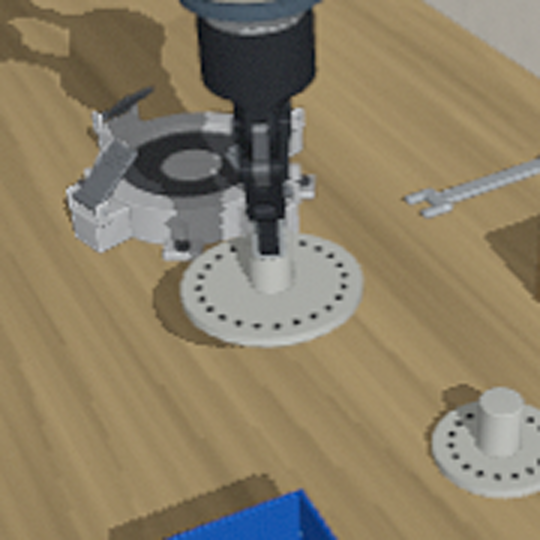

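The crop shows the larger disc lifted and gripped by its hub, and level. I carry it over the meter, then measure it there.

Emit:
{"method": "step_arm", "body": {"deltas": "0 -0.04 0 0 255;-0.0813 -0.04 0.308 0 255;-0.0813 -0.04 0.308 0 255;-0.0813 -0.04 0.308 0 255;-0.0813 -0.04 0.308 0 255;-0.0813 -0.04 0.308 0 255;-0.0813 -0.04 0.308 0 255;-0.0813 -0.04 0.308 0 255"}}

```text
t: 4.55
tcp_pos: [0.5241, 0.189, 0.1576]
eef_rot: [[0.897, 0.005, 0.443], [-0.443, -0.003, 0.897], [0.006, -1.0, -0.001]]
wrist_force: [0.9, -0.7, -1.4]
finger_gap: 0.0288
```

Emit:
{"method": "step_arm", "body": {"deltas": "0 0 0 0 255;0 0 0 0 255;0 0 0 0 255"}}

```text
t: 4.85
tcp_pos: [0.5235, 0.1879, 0.157]
eef_rot: [[0.896, 0.003, 0.443], [-0.443, -0.004, 0.896], [0.005, -1.0, -0.002]]
wrist_force: [-0.3, -0.9, -2.0]
finger_gap: 0.029
```

Run:
```python
from h import *
o=observe(); print(o['t'],o['tcp_pos'],o['wrist_force'],o['ft_torque'],o['finger_gap'])
for n in('top','side'):
    s=snap(n,n+'2'); p=proj(s,[o['tcp_pos']])[0].astype(int); print(p)
    x,y=max(p[0],66),max(p[1],66)
    cv2.imwrite(f'pics/c_{n}.png',cv2.resize(s['color'][y-66:y+66,x-66:x+66,::-1],None,fx=3,fy=3,interpolation=cv2.INTER_CUBIC))
cv2.imwrite('pics/g2.png',np.hstack([cv2.imread('pics/c_top.png'),cv2.imread('pics/c_side.png')]))
```

```text
4.85 [0.52354626 0.18789917 0.15701427] [-0.30452361 -0.88306029 -1.9756188 ] [-0.03066587 -0.06658936  0.06869284] 0.028986365943108872
[161 223]
[218 151]
```

View pics/g2.png

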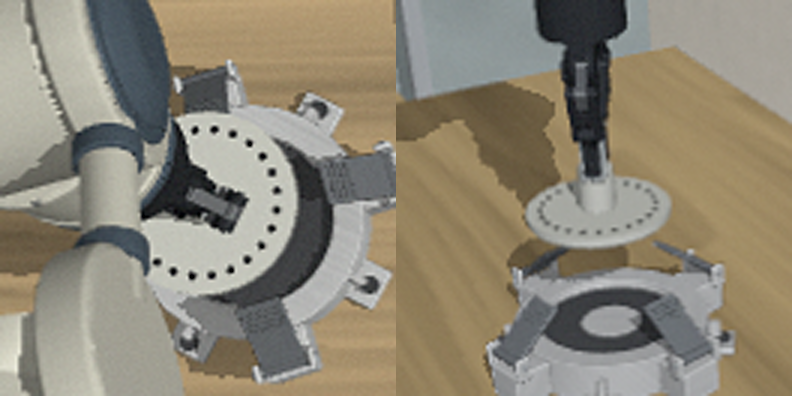

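The crops show the disc held level over the recess with the hole ring clear. I'll use the hole ring, which lies in the face plane, to find the disc centre.

```bash
cat > holes.py <<'E'
from h import *
from scipy.optimize import least_squares
L=lambda f:dict(np.load(f'pics/{f}.npz'))
def holes(f,c,z):
    s=L(f); g=cv2.cvtColor(s['color'],cv2.COLOR_RGB2GRAY)
    big=cv2.resize(g,None,fx=4,fy=4,interpolation=cv2.INTER_CUBIC)
    bh=cv2.morphologyEx(big,cv2.MORPH_BLACKHAT,cv2.getStructuringElement(2,(21,21)))
    k,l,st,ce=cv2.connectedComponentsWithStats((bh>45).astype(np.uint8))
    ce=(ce+.5)/4-.5; ok=(st[:,4]>15)&(st[:,4]<220)
    P=ray(s,ce,z)[:,:2]; d=np.linalg.norm(P-c,axis=1); P=P[ok&(d>.042)&(d<.063)]
    q=np.array([*c,.052])
    for _ in range(4):
        q=least_squares(lambda q:np.linalg.norm(P-q[:2],axis=1)-q[2],q,loss='soft_l1',f_scale=.0005).x
        e=abs(np.linalg.norm(P-q[:2],axis=1)-q[2])
    return q.round(4),len(P),np.median(e).round(5)
E
python3 - <<'E'
from holes import *
for f in('top0','side0'): print(f,holes(f,(.4597,-.127),.010))
for z in(.143,.146,.149,.152,.155):
  print(z,[holes(f,(.5235,.188),z) for f in('top2','side2')])
E
```

```text
top0 (array([ 0.4597, -0.1263,  0.052 ]), 24, np.float64(0.00013))
side0 (array([ 0.4604, -0.124 ,  0.0522]), 21, np.float64(0.00013))
0.143 [(array([0.524 , 0.1891, 0.0519]), 18, np.float64(0.0002)), (array([0.529 , 0.2044, 0.0525]), 5, np.float64(0.00018))]
0.146 [(array([0.5235, 0.1882, 0.0517]), 18, np.float64(0.0002)), (array([0.5268, 0.1983, 0.0522]), 13, np.float64(0.00032))]
0.149 [(array([0.5231, 0.1874, 0.0516]), 18, np.float64(0.0002)), (array([0.5246, 0.1924, 0.0519]), 14, np.float64(0.00029))]
0.152 [(array([0.5227, 0.1868, 0.0516]), 17, np.float64(0.00014)), (array([0.5223, 0.1864, 0.0516]), 14, np.float64(0.00029))]
0.155 [(array([0.5222, 0.186 , 0.0514]), 17, np.float64(0.00014)), (array([0.5201, 0.1804, 0.0513]), 14, np.float64(0.00029))]
```

Emit:
{"method": "step_arm", "body": {"deltas": "0.0027 0.02 -0.0014 0 255;0.0027 0.04 -0.0014 0 255;0.0027 0.052 -0.0014 0 255;0.0027 0.052 -0.0014 0 255;0.0027 0.052 -0.0014 0 255"}}

```text
t: 5.45
tcp_pos: [0.5261, 0.1849, 0.1059]
eef_rot: [[0.896, 0.004, 0.444], [-0.444, -0.003, 0.896], [0.005, -1.0, -0.001]]
wrist_force: [-0.0, 0.5, -1.5]
finger_gap: 0.0286
```

Run:
```python
from holes import *
o=observe(); print(o['tcp_pos'],o['wrist_force'])
snap('top','top3');snap('side','side3'); h=o['tcp_pos'][2]
for z in(h-.010,h-.008,h-.006,h-.004):
  print(round(z,4),[holes(f,(.5245,.186),z) for f in('top3','side3')])
# pale centre boss as seen: edge fit at z=.03 using top view only, given again as meter reference
```

```text
[0.52613142 0.18490295 0.10587278] [-0.04816188  0.45865321 -1.45675491]
0.0959 [(array([0.526 , 0.1853, 0.052 ]), 15, np.float64(9e-05)), (array([0.5287, 0.1932, 0.0527]), 18, np.float64(0.00037))]
0.0979 [(array([0.5257, 0.1848, 0.0519]), 15, np.float64(9e-05)), (array([0.5274, 0.1896, 0.0525]), 18, np.float64(0.00037))]
0.0999 [(array([0.5254, 0.1842, 0.0518]), 15, np.float64(9e-05)), (array([0.526 , 0.186 , 0.0523]), 18, np.float64(0.00037))]
0.1019 [(array([0.5251, 0.1837, 0.0517]), 15, np.float64(9e-05)), (array([0.5247, 0.1824, 0.0522]), 18, np.float64(0.00037))]
```

Emit:
{"method": "step_arm", "body": {"deltas": "-0.0006 0.02 0 0 255;-0.0006 0.038 0 0 255;-0.0006 0.044 0 0 255;-0.0006 0.044 0 0 255"}}

```text
t: 5.95
tcp_pos: [0.526, 0.1853, 0.0623]
eef_rot: [[0.896, 0.005, 0.444], [-0.444, -0.003, 0.896], [0.006, -1.0, -0.001]]
wrist_force: [-0.1, 0.5, -2.6]
finger_gap: 0.0286
```

Run:
```python
from holes import *
o=observe(); print(o['tcp_pos'],o['wrist_force'])
h=o['tcp_pos'][2]
for n in('top','side'):
    s=snap(n,n+'4'); p=proj(s,[[.525,.1845,.04]])[0].astype(int)
    x,y=max(p[0],66),max(p[1],66)
    cv2.imwrite(f'pics/c_{n}.png',cv2.resize(s['color'][y-66:y+66,x-66:x+66,::-1],None,fx=3,fy=3,interpolation=cv2.INTER_CUBIC))
cv2.imwrite('pics/g4.png',np.hstack([cv2.imread('pics/c_top.png'),cv2.imread('pics/c_side.png')]))
for z in(h-.008,h-.006,h-.004):
  print(round(z,4),[holes(f,(.525,.185),z) for f in('top4','side4')])
```

```text
[0.52604178 0.18531474 0.06227274] [-0.05037543  0.51583625 -2.56749119]
0.0543 [(array([0.5255, 0.1852, 0.0519]), 18, np.float64(0.0001)), (array([0.5276, 0.1896, 0.0524]), 16, np.float64(0.00047))]
0.0563 [(array([0.5252, 0.1847, 0.0518]), 18, np.float64(0.0001)), (array([0.5264, 0.1862, 0.0522]), 16, np.float64(0.00047))]
0.0583 [(array([0.5249, 0.1842, 0.0517]), 18, np.float64(0.0001)), (array([0.5251, 0.1829, 0.052 ]), 16, np.float64(0.00047))]
```

View pics/g4.png

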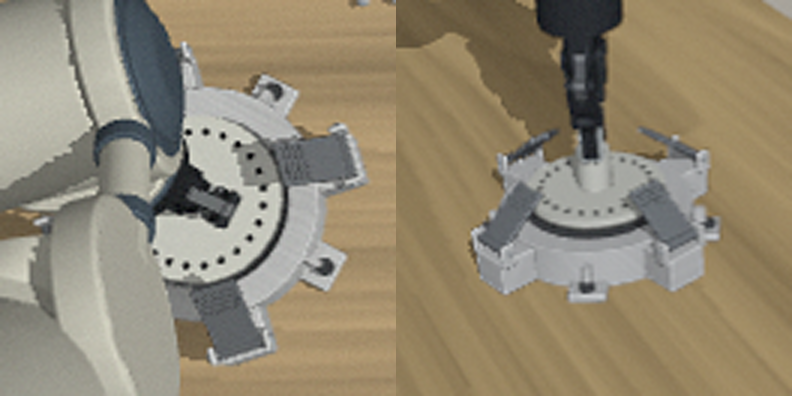

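The crops show the disc between the open tabs, centred over the recess to within about 1 mm. I lower it.

Emit:
{"method": "step_arm", "body": {"deltas": "-0.0004 0.004 0 0 255;-0.0004 0.008 0 0 255;-0.0004 0.0115 0 0 255;-0.0004 0.0115 0 0 255"}}

```text
t: 6.45
tcp_pos: [0.5258, 0.1856, 0.0512]
eef_rot: [[0.896, 0.005, 0.444], [-0.444, -0.003, 0.896], [0.006, -1.0, -0.0]]
wrist_force: [-2.7, -0.2, 0.9]
finger_gap: 0.0286
```

Emit:
{"method": "step_arm", "body": {"deltas": "0 0.002 0 0 255;0 0.004 0 0 255;0 0.004 0 0 255"}}

```text
t: 6.75
tcp_pos: [0.5261, 0.1857, 0.0482]
eef_rot: [[0.896, 0.006, 0.444], [-0.444, -0.003, 0.896], [0.007, -1.0, 0.0]]
wrist_force: [-7.2, -0.9, 22.3]
finger_gap: 0.0289
```

Run:
```python
from holes import *
snap('top','top5');snap('side','side5')
for z in(.038,.040,.042,.044,.046): print(z,[holes(f,(.525,.185),z) for f in('top5','side5')])
```

```text
0.038 [(array([0.5257, 0.1857, 0.0518]), 18, np.float64(0.00016)), (array([0.5282, 0.1934, 0.0524]), 16, np.float64(0.00014))]
0.04 [(array([0.5254, 0.1852, 0.0517]), 18, np.float64(0.00016)), (array([0.527 , 0.1901, 0.0522]), 16, np.float64(0.00014))]
0.042 [(array([0.5251, 0.1847, 0.0516]), 18, np.float64(0.00016)), (array([0.5258, 0.1868, 0.0521]), 16, np.float64(0.00014))]
0.044 [(array([0.5249, 0.1842, 0.0515]), 18, np.float64(0.00016)), (array([0.5246, 0.1836, 0.0519]), 16, np.float64(0.00014))]
0.046 [(array([0.5246, 0.1837, 0.0514]), 18, np.float64(0.00016)), (array([0.5233, 0.1803, 0.0517]), 16, np.float64(0.00014))]
```

The disc's top/side disagreement at z=0.040 equals that of the recess floor at z=0.030, and the centres agree to 0.4 mm, so the disc is on the floor. I ease off, then release.

Emit:
{"method": "step_arm", "body": {"deltas": "-0.0005 -0.0015 0 0 255;-0.0005 -0.0015 0 0 180;-0.0005 -0.0015 0 0 120;-0.0005 -0.0015 0 0 60;-0.0005 -0.0015 0 0 0;-0.0005 -0.0015 0 0 0;-0.0005 -0.0015 0 0 0;-0.0005 -0.0015 0 0 0", "force": 20}}

```text
t: 7.65
tcp_pos: [0.5256, 0.1859, 0.0497]
eef_rot: [[0.896, 0.006, 0.444], [-0.444, -0.003, 0.896], [0.007, -1.0, 0.0]]
wrist_force: [-0.3, 0.8, 0.2]
finger_gap: 0.0853
```

Emit:
{"method": "step_arm", "body": {"deltas": "0 -0.02 0 0 0;0 -0.05 0 0 0;0 -0.08 0 0 0;0 -0.11 0 0 255;0 -0.11 0 0 255;0 -0.11 0 0 255;0 -0.11 0 0 255;0 -0.11 0 0 255"}}

```text
t: 8.45
tcp_pos: [0.5243, 0.186, 0.1587]
eef_rot: [[0.896, 0.004, 0.444], [-0.444, -0.003, 0.896], [0.005, -1.0, -0.001]]
wrist_force: [-0.2, -0.2, 0.1]
finger_gap: 0.0121
```

Run:
```python
from holes import *
o=observe(); print(o['t'],o['tcp_pos'],o['finger_gap'],o['wrist_force'])
for n in('top','side'):
    s=snap(n,n+'6'); p=proj(s,[[.525,.1845,.04]])[0].astype(int)
    x,y=max(p[0],66),max(p[1],66)
    cv2.imwrite(f'pics/c_{n}.png',cv2.resize(s['color'][y-66:y+66,x-66:x+66,::-1],None,fx=3,fy=3,interpolation=cv2.INTER_CUBIC))
cv2.imwrite('pics/g6.png',np.hstack([cv2.imread('pics/c_top.png'),cv2.imread('pics/c_side.png')]))
print([holes(f,(.525,.185),.04) for f in('top6','side6')])
```

```text
8.45 [0.52431487 0.18602473 0.15869978] 0.012067146635847355 [-0.23683272 -0.23654749  0.06892632]
[(array([0.5254, 0.186 , 0.0519]), 24, np.float64(0.00012)), (array([0.5268, 0.1902, 0.0522]), 14, np.float64(8e-05))]
```

View pics/g6.png

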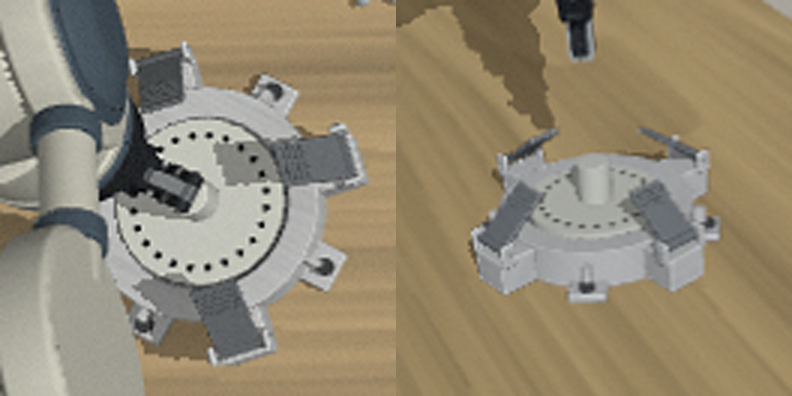

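The disc lies flat in the recess with all tabs open, and the gripper is clear. Meter centre in arm coordinates is (0.5255, 0.1855) and the tabs are at 16° + 90°k. Now the first tab, at 16°.

Emit:
{"method": "step_arm", "body": {"deltas": "0.0575 0 0.0513 0 255;0.0575 0 0.0513 0 255;0.0575 0.03 0.0513 0 255;0.0575 0.06 0.0513 0 255;0.0575 0.06 0.0513 0 255", "force": 40}}

```text
t: 9.05
tcp_pos: [0.5966, 0.2057, 0.0952]
eef_rot: [[0.896, -0.002, 0.444], [-0.444, -0.005, 0.896], [0.0, -1.0, -0.005]]
wrist_force: [-0.6, -1.1, -0.2]
finger_gap: 0.0001
```

Emit:
{"method": "step_arm", "body": {"deltas": "0.0015 0.01 0.0015 0 255;0.0015 0.018 0.0015 0 255;0.0015 0.025 0.0015 0 255;0.0015 0.032 0.0015 0 255;0.0015 0.038 0.0015 0 255;0.0015 0.043 0.0015 0 255;0.0015 0.046 0.0015 0 255;0.0015 0.046 0.0015 0 255"}}

```text
t: 9.85
tcp_pos: [0.5986, 0.2061, 0.049]
eef_rot: [[0.896, -0.002, 0.444], [-0.444, -0.005, 0.896], [0.0, -1.0, -0.005]]
wrist_force: [0.6, -0.1, 1.2]
finger_gap: 0.0001
```

Emit:
{"method": "step_arm", "body": {"deltas": "0 -0.03 0 0 255;0 -0.055 0 0 255;-0.0052 -0.055 -0.1071 0 255;-0.0052 -0.055 -0.1071 0 255;-0.0052 -0.055 -0.1071 0 255;-0.0052 -0.05 -0.1071 0 255;-0.0052 -0.05 -0.1071 0 255"}}

```text
t: 10.55
tcp_pos: [0.5471, 0.1132, 0.0991]
eef_rot: [[0.896, -0.002, 0.444], [-0.444, -0.004, 0.896], [0.001, -1.0, -0.005]]
wrist_force: [0.1, -0.2, 0.8]
finger_gap: 0.0002
```

Run:
```python
from holes import *
o=observe(); print(o['t'],o['tcp_pos'],o['wrist_force'])
for n in('top','side'):
    s=snap(n,n+'7'); p=proj(s,[[.525,.1845,.04]])[0].astype(int)
    x,y=max(p[0],66),max(p[1],66)
    cv2.imwrite(f'pics/c_{n}.png',cv2.resize(s['color'][y-66:y+66,x-66:x+66,::-1],None,fx=3,fy=3,interpolation=cv2.INTER_CUBIC))
cv2.imwrite('pics/g7.png',np.hstack([cv2.imread('pics/c_top.png'),cv2.imread('pics/c_side.png')]))
```

```text
10.55 [0.54709904 0.11321305 0.09914405] [ 0.07803492 -0.20861085  0.75743155]
```

View pics/g7.png

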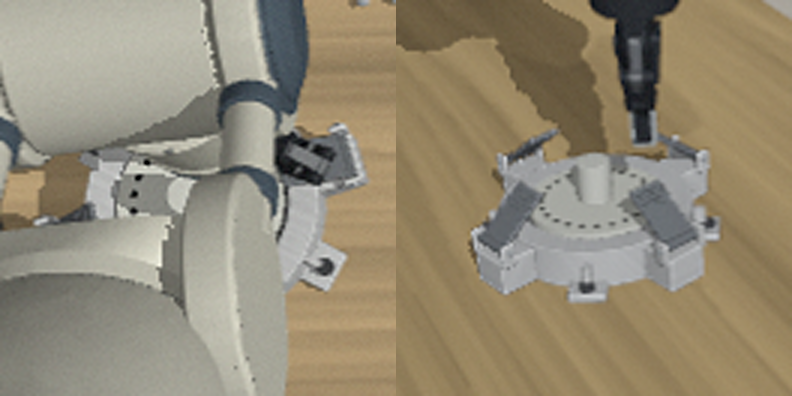

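The side crop shows the gripper above the -74° tab. It partly hides the 16° tab (about crop (680,150)), which may still be raised, so I compare numerically.

Run:
```python
from holes import *
a,b=L('side6'),L('side7'); c=np.array([.5265,.187]); t=np.radians(16); u=np.array([np.cos(t),np.sin(t)]); n=np.array([-u[1],u[0]])
for nm,r,z in(('hinge',.118,.044),('tip open',.071,.082),('tip shut',.058,.0465)):
    print(nm,proj(a,[[*(c+u*r+n*w),z] for w in(-.017,.017)]).round(0).tolist())
A=a['color'][140:220,225:275,::-1];B=b['color'][140:220,225:275,::-1]
cv2.imwrite('pics/cmp.png',cv2.resize(np.hstack([A,B]),None,fx=7,fy=7,interpolation=cv2.INTER_CUBIC))
```

```text
hinge [[258.0, 175.0], [250.0, 171.0]]
tip open [[246.0, 169.0], [238.0, 165.0]]
tip shut [[243.0, 182.0], [235.0, 178.0]]
```

View pics/cmp.png

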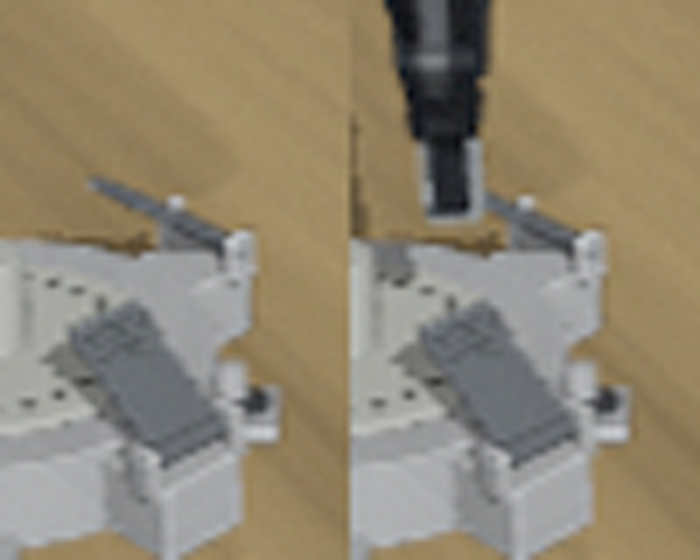

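Tab 16° is still open: in the enlarged crop its strip from (485,195) to (580,245) is unchanged. I press the -74° tab in smaller stages and watch the force.

Emit:
{"method": "step_arm", "body": {"deltas": "-0.0003 0.01 -0.001 0 255;-0.0003 0.02 -0.001 0 255;-0.0003 0.025 -0.001 0 255"}}

```text
t: 10.95
tcp_pos: [0.5459, 0.1131, 0.0727]
eef_rot: [[0.897, -0.003, 0.443], [-0.443, -0.005, 0.897], [-0.001, -1.0, -0.006]]
wrist_force: [-0.1, -0.7, 0.1]
finger_gap: 0.0001
```

Emit:
{"method": "step_arm", "body": {"deltas": "0 0.005 0 0 255;0 0.01 0 0 255;0 0.01 0 0 255"}}

```text
t: 11.25
tcp_pos: [0.5454, 0.113, 0.0619]
eef_rot: [[0.897, -0.004, 0.443], [-0.443, -0.005, 0.897], [-0.002, -1.0, -0.006]]
wrist_force: [-0.5, 0.3, 0.1]
finger_gap: 0.0005
```

Run:
```python
from holes import *
o=observe(); print(o['t'],o['tcp_pos'],o['wrist_force'])
b=snap('side','side8')
cv2.imwrite('pics/cmp2.png',cv2.resize(b['color'][120:230,170:290,::-1],None,fx=6,fy=5.4,interpolation=cv2.INTER_CUBIC))
```

```text
11.25 [0.54544392 0.11299519 0.0619354 ] [-0.4783955   0.32808063  0.07376218]
```

View pics/cmp2.png

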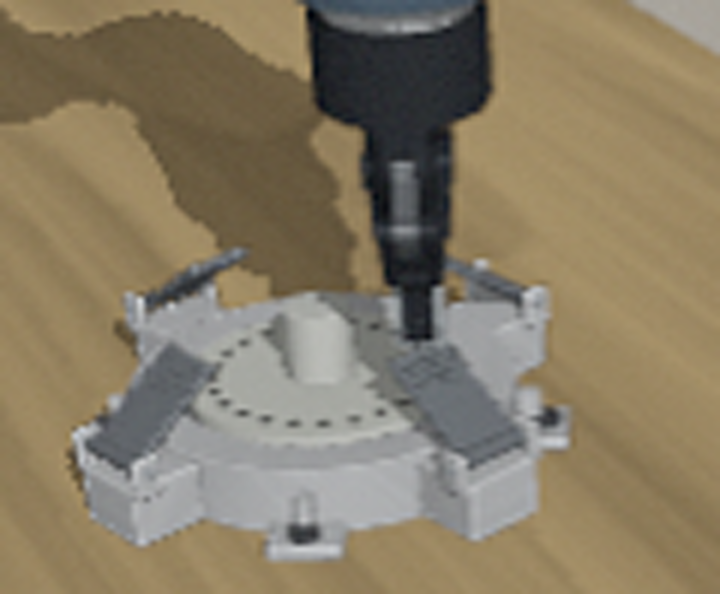

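The crop shows the fingertip at pixel (240,183), apparently behind the tip of the tab rather than on it. I check by projecting the points.

Run:
```python
from holes import *
s=L('side8');c=np.array([.525,.1855])
print('tcp',proj(s,[[.5454,.113,.0619]]),'if z .072,.082',proj(s,[[.5454,.113,.072],[.5454,.113,.082]]).round(1))
for k in(-74,-164,16,106):
    t=np.radians(k); u=np.array([np.cos(t),np.sin(t)]); n=np.array([-u[1],u[0]])
    print(k,[(nm,proj(s,[[*(c+u*r+n*w),z] for w in(-.017,.017)]).round(0).tolist()) for nm,r,z in(('hinge',.118,.044),('tip',.071,.082),('tipmid',.071,.0465))])
```

```text
tcp [[240.25843305 191.94348818]] if z .072,.082 [[240.  188.7]
 [239.8 185.4]]
-74 [('hinge', [[247.0, 206.0], [256.0, 201.0]]), ('tip', [[234.0, 187.0], [244.0, 183.0]]), ('tipmid', [[235.0, 199.0], [244.0, 194.0]])]
-164 [('hinge', [[185.0, 202.0], [193.0, 207.0]]), ('tip', [[198.0, 183.0], [205.0, 188.0]]), ('tipmid', [[199.0, 195.0], [207.0, 199.0]])]
16 [('hinge', [[258.0, 175.0], [250.0, 172.0]]), ('tip', [[245.0, 169.0], [237.0, 166.0]]), ('tipmid', [[246.0, 180.0], [238.0, 176.0]])]
106 [('hinge', [[203.0, 172.0], [194.0, 176.0]]), ('tip', [[211.0, 166.0], [202.0, 170.0]]), ('tipmid', [[212.0, 177.0], [203.0, 181.0]])]
```

The fingertip shows about 9 px above the projected TCP, which is about 27 mm higher than reported. That fits the lack of contact, so shut, the fingertip is well above the TCP. I go on down in small stages, watching the force.

Emit:
{"method": "step_arm", "body": {"deltas": "0.0005 0.004 -0.001 0 255;0.0005 0.008 -0.001 0 255;0.0005 0.010 -0.001 0 255"}}

```text
t: 11.6
tcp_pos: [0.5458, 0.1119, 0.0523]
eef_rot: [[0.897, -0.003, 0.443], [-0.443, -0.005, 0.897], [-0.001, -1.0, -0.006]]
wrist_force: [-0.9, 1.4, 4.9]
finger_gap: 0.0003
```

Emit:
{"method": "step_arm", "body": {"deltas": "0 0.003 0 0 255;0 0.005 0 0 255;0 0.005 0 0 255"}}

```text
t: 11.9
tcp_pos: [0.5457, 0.1118, 0.047]
eef_rot: [[0.897, -0.004, 0.443], [-0.443, -0.005, 0.897], [-0.001, -1.0, -0.006]]
wrist_force: [0.3, -0.7, 0.8]
finger_gap: 0.0001
```

```bash
cat > tabs.py <<'E'
from holes import *
# per tab: mean abs difference to the all-open reference inside the open tab's outline, and mean grey-level there
def tabs(f,ref='side6'):
    s,r=L(f),L(ref); c=np.array([.525,.1855]); out={}
    d=np.abs(s['color'].astype(int)-r['color'].astype(int)).sum(2)
    for k in(16,-74,-164,106):
        t=np.radians(k); u=np.array([np.cos(t),np.sin(t)]); n=np.array([-u[1],u[0]])
        q=[[*(c+u*a+n*w),z] for a,w,z in((.098,-.014,.062),(.098,.014,.062),(.073,.014,.081),(.073,-.014,.081))]
        m=np.zeros(d.shape,np.uint8); cv2.fillConvexPoly(m,proj(s,q).round().astype(np.int32),1)
        out[k]=(round(d[m>0].mean(),1),s['color'][m>0].mean(0).round(0).tolist())
    return out
E
python3 - <<'E'
from tabs import *
o=observe(); print(o['tcp_pos'],o['wrist_force']); snap('side','side9')
for f in('side6','side8','side9'):print(f,tabs(f))
E
```

```text
[0.54568512 0.11177071 0.04701229] [ 0.28516386 -0.7002254   0.7760965 ]
side6 {16: (np.float64(0.0), [95.0, 99.0, 105.0]), -74: (np.float64(0.0), [102.0, 108.0, 112.0]), -164: (np.float64(0.0), [96.0, 101.0, 105.0]), 106: (np.float64(0.0), [80.0, 82.0, 86.0])}
side8 {16: (np.float64(61.8), [76.0, 81.0, 85.0]), -74: (np.float64(4.8), [103.0, 108.0, 113.0]), -164: (np.float64(4.5), [97.0, 101.0, 106.0]), 106: (np.float64(9.1), [79.0, 82.0, 86.0])}
side9 {16: (np.float64(55.9), [78.0, 82.0, 87.0]), -74: (np.float64(55.2), [98.0, 102.0, 106.0]), -164: (np.float64(5.3), [97.0, 101.0, 106.0]), 106: (np.float64(8.7), [79.0, 82.0, 86.0])}
```

Emit:
{"method": "step_arm", "body": {"deltas": "0 0.002 0 0 255;0 0.004 0 0 255;0 0.005 0 0 255;0 0.005 0 0 255"}}

```text
t: 12.35
tcp_pos: [0.5456, 0.1118, 0.0419]
eef_rot: [[0.897, -0.004, 0.443], [-0.443, -0.005, 0.897], [-0.002, -1.0, -0.006]]
wrist_force: [0.5, -0.7, 0.5]
finger_gap: -0.0
```

Emit:
{"method": "step_arm", "body": {"deltas": "0 0.002 0 0 255;0 0.004 0 0 255;0 0.005 0 0 255;0 0.005 0 0 255"}}

```text
t: 12.75
tcp_pos: [0.5454, 0.1117, 0.0367]
eef_rot: [[0.897, -0.005, 0.443], [-0.443, -0.005, 0.897], [-0.002, -1.0, -0.006]]
wrist_force: [-0.7, 0.1, -0.4]
finger_gap: 0.0002
```

Emit:
{"method": "step_arm", "body": {"deltas": "0 -0.04 0 0 255;0 -0.07 0 0 255;0.0057 -0.07 0.1085 0 255;0.0057 -0.07 0.1085 0 255;0.0057 -0.07 0.1085 0 255;0.0057 -0.07 0.1085 0 255"}}

```text
t: 13.35
tcp_pos: [0.5991, 0.2081, 0.1057]
eef_rot: [[0.897, -0.004, 0.441], [-0.441, -0.005, 0.897], [-0.002, -1.0, -0.006]]
wrist_force: [-0.1, -0.4, -0.4]
finger_gap: 0.0001
```

Run:
```python
from tabs import *
o=observe(); print(o['tcp_pos'],o['wrist_force']); snap('side','side10');print(tabs('side10'))
# tab colour mask area per tab in wide outline: lowest/highest pixel row of dark-grey pixels
for f in('side6','side10'):
    im=L(f)['color'].astype(int); m=(im.max(2)<130)&(im.max(2)>70)&(im[...,2]>=im[...,0])
    sub=m[175:215,228:262]; print(f); print('\n'.join(''.join('#' if v else '.' for v in r) for r in sub[::2]))
```

```text
[0.5991073  0.20811942 0.10565037] [-0.0818136  -0.39163074 -0.39876282]
{16: (np.float64(4.1), [95.0, 100.0, 106.0]), -74: (np.float64(119.4), [139.0, 140.0, 138.0]), -164: (np.float64(4.2), [97.0, 101.0, 105.0]), 106: (np.float64(5.4), [80.0, 83.0, 86.0])}
side6
.....................#####.##.....
............................#.....
..................................
..................................
...........#...##.................
...........########...............
.......#############..............
.......#############..............
.........#############............
..........#############...........
...........##############.........
.............##############....#..
...........##################...#.
..............################....
...............#.##########.......
...............#....###...........
...............#..................
...............##.................
................##................
..................................
side10
.....................#######......
............................#.....
..................................
..................................
..................................
.............#....................
..................................
...................#..............
...................#..............
...........#####..................
.......#############.......#......
....####################.......#..
.......######################...#.
..........####################....
..............##.##########.......
...............#....###...........
...............#..................
...............##.................
................##................
..................................
```

The -74° tab is down and stays down. Now the 16° tab again, down to TCP z=0.037.

Emit:
{"method": "step_arm", "body": {"deltas": "0.0003 0.03 -0.0017 0 255;0.0003 0.044 -0.0017 0 255;0.0003 0.05 -0.0017 0 255;0.0003 0.054 -0.0017 0 255;0.0003 0.058 -0.0017 0 255;0.0003 0.062 -0.0017 0 255;0.0003 0.066 -0.0017 0 255;0.0003 0.069 -0.0017 0 255"}}

```text
t: 14.2
tcp_pos: [0.5975, 0.2049, 0.0363]
eef_rot: [[0.897, -0.005, 0.442], [-0.442, -0.005, 0.897], [-0.002, -1.0, -0.007]]
wrist_force: [0.2, -0.5, 0.7]
finger_gap: 0.0
```

Emit:
{"method": "step_arm", "body": {"deltas": "0 -0.04 0 0 255;0 -0.069 0 0 255;0 -0.069 0 0 255"}}

```text
t: 14.5
tcp_pos: [0.6002, 0.2058, 0.1091]
eef_rot: [[0.897, 0.001, 0.442], [-0.442, -0.004, 0.897], [0.002, -1.0, -0.003]]
wrist_force: [0.2, 1.0, -0.4]
finger_gap: 0.0001
```

Run:
```python
from tabs import *
o=observe(); print(o['tcp_pos'],o['wrist_force'],o['eef_rot'].round(3) if hasattr(o['eef_rot'],'round') else ''); snap('side','side11');print(tabs('side11'))
```

```text
[0.60016096 0.20584777 0.10911499] [ 0.17186671  0.98264486 -0.43849439] [[ 0.897  0.001  0.442]
 [-0.442 -0.004  0.897]
 [ 0.002 -1.    -0.003]]
{16: (np.float64(88.4), [132.0, 124.0, 109.0]), -74: (np.float64(119.5), [139.0, 141.0, 138.0]), -164: (np.float64(4.7), [96.0, 101.0, 105.0]), 106: (np.float64(4.9), [80.0, 83.0, 86.0])}
```

The 16° tab is down. Next is the 106° tab.

Emit:
{"method": "step_arm", "body": {"deltas": "-0.1091 0 0.0051 0 255;-0.1091 0 0.0051 0 255;-0.1091 0 0.0051 0 255;-0.1091 0.005 0.0051 0 255;-0.1091 0.005 0.0051 0 255"}}

```text
t: 15.05
tcp_pos: [0.5037, 0.258, 0.101]
eef_rot: [[0.897, -0.003, 0.441], [-0.441, -0.005, 0.897], [-0.0, -1.0, -0.005]]
wrist_force: [-0.1, 0.5, 1.1]
finger_gap: -0.0002
```

Emit:
{"method": "step_arm", "body": {"deltas": "0.0005 0.026 0.001 0 255;0.0005 0.039 0.001 0 255;0.0005 0.045 0.001 0 255;0.0005 0.049 0.001 0 255;0.0005 0.053 0.001 0 255;0.0005 0.057 0.001 0 255;0.0005 0.061 0.001 0 255;0.0005 0.064 0.001 0 255"}}

```text
t: 15.85
tcp_pos: [0.5043, 0.2585, 0.0367]
eef_rot: [[0.897, -0.003, 0.441], [-0.441, -0.005, 0.897], [-0.0, -1.0, -0.005]]
wrist_force: [0.6, 0.2, 0.6]
finger_gap: -0.0001
```

Emit:
{"method": "step_arm", "body": {"deltas": "0 -0.04 0 0 255;0 -0.069 0 0 255;0 -0.069 0 0 255"}}

```text
t: 16.15
tcp_pos: [0.5064, 0.2597, 0.1091]
eef_rot: [[0.897, 0.003, 0.441], [-0.441, -0.003, 0.897], [0.004, -1.0, -0.001]]
wrist_force: [0.4, -0.1, -1.0]
finger_gap: 0.0001
```

Run:
```python
from tabs import *
o=observe(); print(o['tcp_pos'],o['wrist_force']); snap('side','side12');print(tabs('side12'))
```

```text
[0.5064015  0.25969733 0.10909603] [ 0.42442649 -0.0598913  -0.98469223]
{16: (np.float64(87.9), [132.0, 124.0, 109.0]), -74: (np.float64(119.2), [139.0, 140.0, 138.0]), -164: (np.float64(4.9), [96.0, 100.0, 105.0]), 106: (np.float64(147.1), [140.0, 132.0, 117.0])}
```

Emit:
{"method": "step_arm", "body": {"deltas": "-0.0065 0 -0.1091 0 255;-0.0065 0 -0.1091 0 255;-0.0065 0 -0.1091 0 255;-0.0065 0.005 -0.1091 0 255;-0.0065 0.005 -0.1091 0 255"}}

```text
t: 16.7
tcp_pos: [0.4518, 0.1646, 0.1017]
eef_rot: [[0.897, 0.0, 0.442], [-0.442, -0.003, 0.897], [0.002, -1.0, -0.003]]
wrist_force: [0.2, -0.0, 0.1]
finger_gap: -0.0001
```

Emit:
{"method": "step_arm", "body": {"deltas": "0.0005 0.026 0 0 255;0.0005 0.039 0 0 255;0.0005 0.045 0 0 255;0.0005 0.049 0 0 255;0.0005 0.053 0 0 255;0.0005 0.057 0 0 255;0.0005 0.061 0 0 255;0.0005 0.064 0 0 255"}}

```text
t: 17.5
tcp_pos: [0.4519, 0.1641, 0.0374]
eef_rot: [[0.897, -0.0, 0.442], [-0.442, -0.004, 0.897], [0.001, -1.0, -0.003]]
wrist_force: [0.4, 0.9, -0.6]
finger_gap: 0.0002
```

Emit:
{"method": "step_arm", "body": {"deltas": "0 -0.04 0 0 255;0 -0.08 0 0 255;0 -0.12 0 0 255;-0.05 -0.16 0 0 255;-0.05 -0.16 0 0 255;-0.05 -0.16 0 0 255;-0.05 -0.16 0 0 255"}}

```text
t: 18.2
tcp_pos: [0.4072, 0.1866, 0.1967]
eef_rot: [[0.897, -0.001, 0.441], [-0.441, -0.004, 0.897], [0.001, -1.0, -0.004]]
wrist_force: [-1.0, -1.3, -0.9]
finger_gap: 0.0
```

Run:
```python
from tabs import *
o=observe(); print(o['t'],o['tcp_pos'],o['wrist_force']); s=snap('side','side13');t=snap('top','top13');print(tabs('side13'))
print([holes(f,(.525,.185),.04) for f in('top13','side13')])
A=s['color'][130:230,160:300,::-1];B=t['color'][170:290,110:250,::-1]
r=lambda i:cv2.resize(i,(390,390*i.shape[0]//i.shape[1]),interpolation=cv2.INTER_CUBIC)
A,B=r(A),r(B);h=min(len(A),len(B)); cv2.imwrite('pics/fin.png',np.hstack([A[:h],B[:h]]))
```

```text
18.2 [0.40721905 0.18659032 0.19671859] [-0.96783192 -1.26857673 -0.9272812 ]
{16: (np.float64(87.1), [132.0, 124.0, 110.0]), -74: (np.float64(119.8), [139.0, 141.0, 138.0]), -164: (np.float64(149.7), [147.0, 149.0, 149.0]), 106: (np.float64(148.4), [141.0, 133.0, 117.0])}
[(array([0.5255, 0.186 , 0.052 ]), 24, np.float64(0.00013)), (array([0.5268, 0.1901, 0.0522]), 17, np.float64(0.0002))]
```

View pics/fin.png

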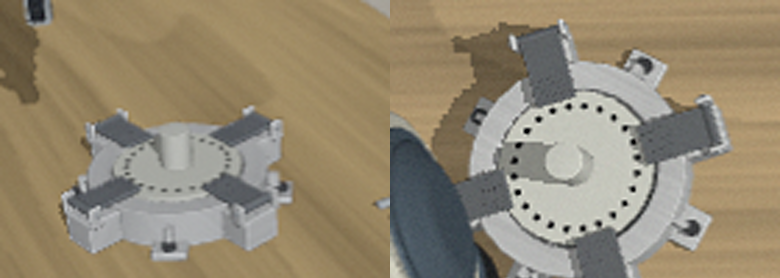

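All four tabs lie level over the disc's edge, and the disc is flat with its hub up. The gripper is clear.

Emit:
{"method": "step_arm", "body": {"deltas": "0 0 0 0 255;0 0 0 0 255;0 0 0 0 255"}}

```text
t: 18.6
tcp_pos: [0.4074, 0.1861, 0.1958]
eef_rot: [[0.897, -0.003, 0.442], [-0.442, -0.004, 0.897], [-0.001, -1.0, -0.005]]
wrist_force: [-0.7, -0.1, 0.4]
finger_gap: 0.0
```

```bash
python3 -c "
from tabs import *
snap('side','side14');print(tabs('side14'));print(hand_in())"
```

```text
{16: (np.float64(87.6), [132.0, 124.0, 109.0]), -74: (np.float64(119.7), [139.0, 141.0, 138.0]), -164: (np.float64(149.9), [147.0, 149.0, 149.0]), 106: (np.float64(147.9), [141.0, 133.0, 117.0])}
the job is handed in; nothing more can be done
None
```

The larger disc is flat in the recess, hub up, and all four snap tabs are pressed down and stay down. I handed the job in at about 18.6 s, with the arm clear of everything.

- **Final checks:** the last pictures show all four tabs level over the disc's edge, unchanged just before hand-in. The disc centre agrees with the recess centre to about 0.6 mm in the top view. I did not move the smaller disc, bin, wrench or carton; I made no separate end measurement of them.
- **What went wrong on the way:** my first press on one tab (at 16° in world axes) stopped too high, and it sprang back open. The shut fingertips seem to end well above the reported TCP (about 27 mm by the side picture). I noticed this in the pictures and pressed that tab again, lower, after the -74° tab.
- **Readings that disagreed:**
  - The side and top cameras differ by about 5 mm in y near the meter. I trusted the top view.
  - The gripper read 28.5 mm on the 32 mm hub, with no visible effect on the grasp.
- **Forces:** the highest wrist force I read was about 22 N, when the disc met the recess floor.

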